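# Preset a balancing valve by turns

## Task

Preset the balancing valve on the test stand: wind its crank clockwise (seen from above) until you feel it come up against its closed stop, then open it again by exactly two full turns anticlockwise. When it is set, swing the yellow lock lever right over, away from the robot, and leave the other things on the bench where they are.

Things in the scene. Friction and masses are not known exactly. Their poses are not given: they have to be found in the camera images.
- stand: fixed valve test stand: grey base plate 220 (x) x 440 (y) x 12 mm carrying a brass valve whose flanged body lies along y up to 115 mm high, and the lock lever at its -y end. Origin: underside of the plate, below the crank's axis. Its z is up; it stands anywhere within about 20 degrees of facing the robot, its x pointing away from the robot
- axis (a point): point on the crank's vertical axis at the height of the grip's centre (206 mm above the table). Hub and steel crank arm (24 mm wide) reach no higher than 177 mm; all else under the crank's circle is below 160 mm, so fingers can circle freely above the arm. Clockwise from above closes; at fully closed is a firm stop, at an angle that differs each time and cannot be seen
- grip (a point): centre of the crank's red upright hand grip: a cylinder 26 mm across and 62 mm tall (175 to 237 mm above the table), 60 mm from the crank's axis, free to spin on its own pin, so fingers holding it from above can go round the circle without turning. Turning the crank takes about 4 N at the grip; it stays where it is left
- plug (a joint): lift of the valve's plug, hidden in the brass valve. 0 m at the closed stop, 0.1 mm (0.0001) more per anticlockwise turn of the crank (fine thread): less than a reading's noise, so count turns at the crank instead. It starts open by an unknown amount, a third of a turn to one turn; the open end stop is over four turns from closed
- lock_tip (a point): centre of the yellow ball (26 mm across) at the tip of the lock lever, a 10 mm steel rod 90 mm long on a yellow block; the ball's centre is 113 mm above the table at both ends of the swing and 124 mm at the middle. The lever's pivot lies at x = -20, y = -178, z = 34 mm in the stand's frame, its hinge axis along the stand's y
- lock (a joint): angle of the lock lever: 0 = unlocked, leaning 0.5 rad from upright towards the robot (stand's -x); 1.0 = locked, leaning 0.5 rad away from the robot (stand's +x), against its stop. About 1 N at the ball moves it; it stays where it is left
- tee: loose brass tee fitting, about 96 x 70 x 48 mm, lying on the grey base plate of the stand; origin at its underside. Bystander: leave alone
- elbow: loose steel elbow fitting, 75 mm, 48 mm high, on the table; origin at its underside. Bystander: leave alone
- wrench: loose steel wrench, 200 mm long, on the table. Bystander: leave alone
- carton: white carton 90 x 140 x 80 mm on the table. Bystander: leave alone
- spray: upright blue bottle, 64 mm across, 170 mm tall. Bystander: leave alone
- tape: grey roll of tape lying flat, 100 mm across, 45 mm high. Bystander: leave alone
- smallbox: cardboard box 70 x 100 x 50 mm, on the table close behind the stand. Bystander: leave alone

How it is judged (in metres and radians):
On the way, in this order (a step that is already met when the one before it is completed fails the run):
1. the valve has been wound fully closed, against its stop (value of joint plug below 4e-06 m), for 0.2 s.
2. it has been opened two full turns from the stop, with the lever not yet locked (value of joint plug between 0.000192 and 0.000208 m and value of joint lock below 0.5 rad), for 0.3 s.
3. the lock lever has been swung over (value of joint lock above 0.88 rad), for 0.1 s.
At the end, for the whole second after the job is handed in: the valve stands two turns open from its closed stop, to within 0.08 turn (29 degrees), the crank at rest, and the lock lever is over at its locked end (joint above 0.88 of 1.0 rad) (value of joint plug between 0.000192 and 0.000208 m and value of joint lock above 0.88 rad and velocity of joint plug between -5e-06 and 5e-06 m/s); the robot touches nothing.
It fails at once if a bystander was moved by more than 30 mm (distance of any of tee, elbow, wrench, carton, spray, tape, smallbox from where it was at the start of the episode above 0.03 m).
It also fails if it takes over 72 s, if anything falls off the work surface, if the arm or the gripper's body presses on something with over 40 N, if the wrist force passes 120 N, or if a joint passes its speed limit or range.

## Robot

A 6-joint arm with a two-finger parallel gripper is mounted at the origin on the work surface. World frame = base frame: x ahead of the robot, y to its left, z up, the work surface at z = 0. Lengths are in m, angles in degrees, forces in N, time in s.
With the tool pointing down it reaches from about 0.35 to 0.875 m from the base axis. Payload 4.2 kg.
Tool frame: the origin (TCP) lies at the very end of the fingers, on their centre line; the grasp point (between the pads) lies 19 mm behind it; z points along the fingers, y is the direction in which the jaws open and shut (so a half turn about z gives the same grasp; the last joint's range is limited). The gripper opens to 85 mm and grips with 20 to 120 N. Pads are 22 mm wide; open, the fingers measure 114 mm over their backs; the gripper's body (76 mm by 85 mm) begins 54 mm behind the grasp point. The pads swing forward as they close: fully open they stand 13 mm farther back than shut.
Start: joints at [-60.699, 22.042, 0.453, 0, -68.411, -14.817], TCP at [0.156, -0.605, 0.231] pointing down, gripper open.
Joint ranges: [-179.83, 179.83], [-69.29, 118.12], [-61.27, 80.66], [-181.25, 117.63], [-171.15, -9.14], [-177.46, 177.46]. Speed limits (degrees/s): [159.86, 159.86, 180, 180, 180, 180].

## Interface

Orientations are given as a 3x3 rotation matrix whose columns are the frame's x, y, z axes.
In Python, from rig import bot, optics gives the robot as it stands.
- The arm moves only by the tool jog_arm, never from a script. Its argument "rows" is a list that holds one entry, the list of rows, each a list of 6 numbers: the shift along the tool's x, y, z in units of 40 mm (1.0 is 40 mm), then the turn, a rotation vector about the tool's x, y, z in units of 6 degrees (1.0 is 6 degrees). In form: [[[tx, ty, tz, ax, ay, az], ...]]. A call has 1 to 5 rows; each row is the pose to reach, as a shift and turn from the pose measured when the call began, along the tool's axes at that moment; what a row does not reach only later rows make up. A row lasts 1/12 s, in which the tool goes at most 41.7 mm and 7.16 degrees, less where a joint would pass 70% of its speed; a pose out of reach is approached as far as the arm can. A call with a gripper value outside its range is refused whole. "jaw" is the closure, from 0 (fully open) to 1 (shut), set as the call begins (left out, the last holds). The fingers move at their own pace and stop on an object; "force" is the grip in N (left out, the last holds). Time passes only in rows, so rows that repeat a pose let the fingers close. It gives the time, the measured TCP pose, the force and the opening at its end, in the units of the state.
- bot.state(): the state, without advancing time (a new reading comes with each control period).
- optics.get_image(name): name is "side" or "top" or "wrist"; returns a dict with "img" (400x640x3 uint8, red, green, blue), "depth" (400x640 float32, m along the optical axis (not along the pixel's ray), 0 where there is no reading), "fx", "fy", "cx", "cy" (pixels), "extrinsics" (4x4, takes a point from camera to world coordinates); the wrist camera has in their place "mount" (4x4, takes a point from camera to tool coordinates, whose origin is the TCP and whose axes are the flange's). Camera axes: x right, y down, z forward; pixel columns grow to the right and rows downward; lengths in m; the calibration is good to about 2 mm. The wrist camera is an equidistant fisheye: a pixel r from the principal point sees the ray r / f radians off the axis. A picture is of the moment at which its call begins: read the wrist's pose just before it.
- bot.hand_in(): hands the job in, once; it reports no verdict.
Trained networks look in the newest picture that a camera, given by its name, has taken for a name from the list of things; names that differ only in an ending like _2 or _b are one class to them, and where a whole thing is asked for, a point or a joint stands for the part that bears it (a point fixed in the world has none). Each returns a list of dicts, best first, with "p" (0 to 1); they miss things now and then, are a little off and sometimes report something else, mostly with a low value. They report only what shows in the picture. A call takes as long as a camera call.
- optics.spot_in(thing, camera): "box" ([left, top, right, bottom] in pixels, round what is visible of it).
- optics.outline_of(thing, camera): "region" (400x640 bool, what is visible of it) and "box" ([left, top, right, bottom] in pixels, round what is visible of it).
- optics.tip_of(thing, camera): "centre" ([column, row] in pixels: a listed point, or the origin of a listed thing).
The state is a dict: "clock": time; "joint_pos": joint angles; "joint_vel": joint speeds; "tau": joint torques, N m; "tcp_pos": TCP position; "tool_rot": TCP orientation; "wrist_force": force on the tool from outside, world axes, zero at the start; "wrist_torque": the same for the moment, N m; "width": finger opening in m.
Only numpy, scipy, OpenCV 4.12 (cv2) and the standard library are available. Lean on these libraries where they do the work, as an engineer would, in place of code of your own. Each camera call takes 0.05 s, during which the arm holds its last target.

## Working session

There is one attempt and no reset: what is moved stays moved. The work goes in short steps, Python scripts to look and compute and a tool call to move; the robot and the scene stay as the last step left them, time stands still between calls to the robot, and variables do not carry over. Pictures are saved under pics/ and viewed, and the job is handed in when it is done.

Besides the shell and the picture viewer there is one more tool, called after "Emit:" by a JSON object that holds its "api" and its "payload". jog_arm: Moves the arm, as the interface text tells. Its arguments: {"type":"object","properties":{"rows":{"type":"array"},"jaw":{"type":"number"},"force":{"type":"number"}},"required":["rows"]}

```bash
ls; mkdir -p pics; python3 - <<'E'
from rig import bot, optics
import cv2,numpy as np
s=bot.state(); print({k:np.round(v,3).tolist() for k,v in s.items()})
for n in ["side","top"]:
    d=optics.get_image(n); cv2.imwrite(f"pics/{n}0.png",d["img"][:,:,::-1])
    print(n,d["fx"],d["cx"],d["cy"],np.round(d["extrinsics"],3).tolist())
    E=np.array(d["extrinsics"])
    for t in ["axis","grip","lock_tip","stand","tee","smallbox"]:
        for r in optics.tip_of(t,n)[:2]:
            u,v=r["centre"]; z=d["depth"][int(v),int(u)]
            p=E@[(u-d["cx"])/d["fx"]*z,(v-d["cy"])/d["fy"]*z,z,1]
            print(n,t,round(r["p"],2),np.round([u,v],1),np.round(p[:3],3))
E
```

```text
pics
{'clock': 0.0, 'joint_pos': [-60.699, 22.092, 0.379, -0.03, -68.409, -14.819], 'joint_vel': [-0.016, -0.047, -0.028, -0.022, 0.076, 0.066], 'tau': [0.001, -39.229, 18.84, 4.186, -0.005, 0.0], 'tcp_pos': [0.156, -0.605, 0.23], 'tool_rot': [[-0.968, -0.25, -0.001], [-0.25, 0.968, 0.002], [0.0, 0.002, -1.0]], 'wrist_force': [0.881, 0.43, 0.006], 'wrist_torque': [-0.023, -0.083, -0.005], 'width': 0.085}
side 451.2582520685036 314.2293104933502 194.98800631597763 [[-0.676, -0.391, 0.624, -0.454], [-0.737, 0.342, -0.584, 0.909], [0.015, -0.855, -0.519, 0.964], [0.0, 0.0, 0.0, 1.0]]
side axis 0.97 [288.5 179.1] [ 0.831 -0.142  0.035]
side axis 0.55 [279.1 170.3] [0.649 0.048 0.217]
side grip 0.62 [280.9 170.6] [0.646 0.043 0.216]
side grip 0.51 [428.9 191.8] [ 0.1   -0.031  0.346]
side lock_tip 0.42 [338.  193.1] [ 0.51  -0.109  0.125]
side stand 0.93 [287.2 232.6] [0.566 0.084 0.011]
side tee 0.76 [242.6 228.5] [0.642 0.221 0.053]
side smallbox 0.94 [259.2 209.2] [0.642 0.147 0.101]
top 486.2158993715434 317.43746733737834 202.95193115078584 [[-0.023, -0.987, 0.156, 0.282], [-1.0, 0.025, 0.013, -0.043], [-0.016, -0.156, -0.988, 1.824], [0.0, 0.0, 0.0, 1.0]]
top axis 0.9 [294.5 185.8] [0.604 0.056 0.177]
top axis 0.34 [339.8 217.9] [ 0.495 -0.098  0.128]
top grip 0.43 [297.2 167.6] [0.655 0.043 0.235]
top lock_tip 0.36 [339.1 218.8] [ 0.493 -0.096  0.114]
top stand 0.81 [293.9 194.6] [0.582 0.062 0.13 ]
top tee 0.64 [260.  176.3] [0.669 0.193 0.046]
top smallbox 0.78 [297.6 153.3] [0.752 0.05  0.052]
```

```bash
python3 - <<'E'
import cv2
a=cv2.imread("pics/side0.png")[110:310,150:470];b=cv2.imread("pics/top0.png")[100:300,190:430]
cv2.imwrite("pics/s1.png",cv2.resize(a,None,fx=2.5,fy=2.5,interpolation=cv2.INTER_CUBIC));cv2.imwrite("pics/t1.png",cv2.resize(b,None,fx=3,fy=3,interpolation=cv2.INTER_CUBIC))
E
```

```text
(no output)
```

View pics/s1.png

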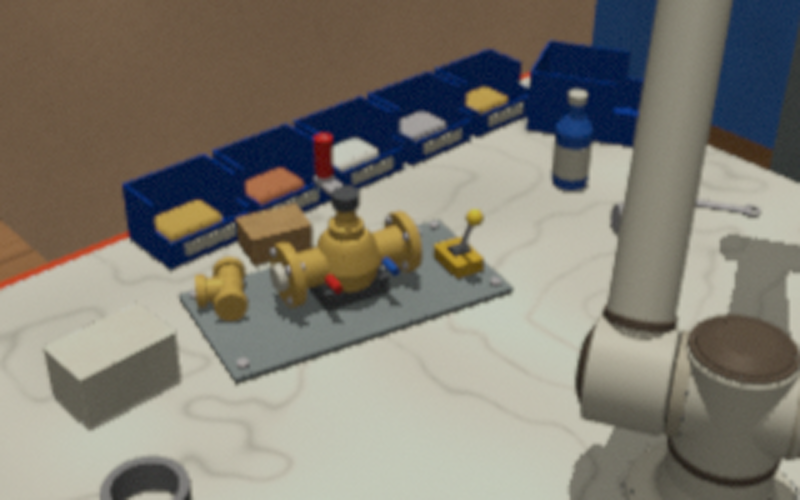

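View pics/t1.png

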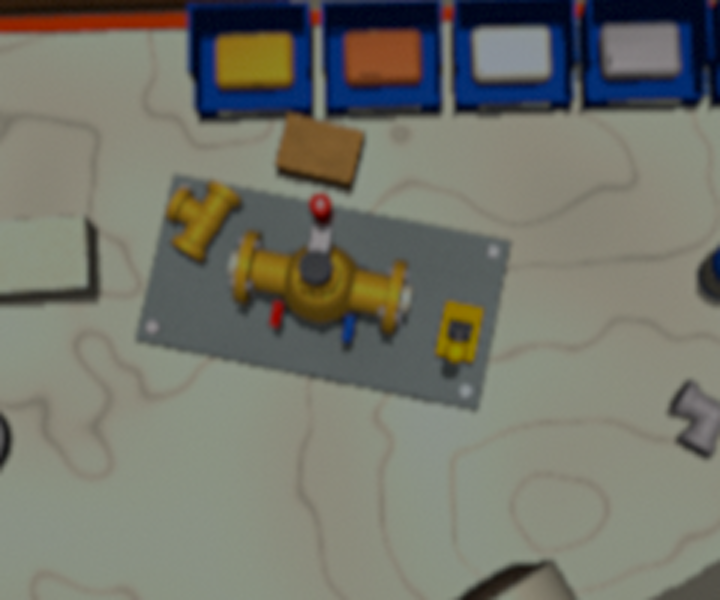

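```bash
cat > h.py <<'E'
from rig import bot, optics
import cv2,numpy as np
np.set_printoptions(suppress=True,precision=4)
def cloud(d):
    E=np.array(d["extrinsics"]);v,u=np.mgrid[0:400,0:640];z=d["depth"]
    P=np.stack([(u-d["cx"])/d["fx"]*z,(v-d["cy"])/d["fy"]*z,z],-1)@E[:3,:3].T+E[:3,3]
    P[z==0]=np.nan
    return P
def onplane(d,u,v,h):
    E=np.array(d["extrinsics"]);r=E[:3,:3]@[(u-d["cx"])/d["fx"],(v-d["cy"])/d["fy"],1]
    return E[:3,3]+r*(h-E[2,3])/r[2]
E
python3 - <<'E'
from h import *
for n in ["top","side"]:
    d=optics.get_image(n);P=cloud(d);im=d["img"].astype(int)
    R,G,B=im[...,0],im[...,1],im[...,2]
    red=(R>110)&(G<0.5*R)&(B<0.5*R)&(P[...,2]>.17)&(P[...,2]<.26)&(P[...,0]>.4)
    print(n,"red",red.sum(),np.nanmedian(P[red],0),P[red].min(0),P[red].max(0))
    v,u=np.nonzero(red); print("centroid",u.mean(),v.mean(), u.min(),u.max(),v.min(),v.max(), [onplane(d,u.mean(),v.mean(),h) for h in (.206,.237)])
    hub=(P[...,2]>.163)&(P[...,2]<.19)&(R<80)&(abs(P[...,0]-.6)<.08)&(abs(P[...,1]-.05)<.08)
    v,u=np.nonzero(hub);print("hub",hub.sum(),np.median(P[hub],0) if hub.any() else 0, onplane(d,u.mean(),v.mean(),.175))
    yl=(R>140)&(G>110)&(B<70)&(P[...,2]>.095)&(P[...,2]<.14)&(P[...,1]<-.05)
    v,u=np.nonzero(yl);print("ball",yl.sum(),np.median(P[yl],0),onplane(d,u.mean(),v.mean(),.113))
    if n=="top":
        c=[(190+x/3,100+y/3) for x,y in [(175,176),(510,241),(478,410),(137,341)]]
        C=np.array([onplane(d,*p,.012) for p in c]);print(C, C.mean(0))
        for a,b in [(0,1),(3,2)]: w=C[b]-C[a];print(np.degrees(np.arctan2(w[0],-w[1])),np.linalg.norm(w))
E
```

```text
top red 27 [0.6537 0.0463 0.2374] [0.6449 0.0367 0.228 ] [0.6632 0.0573 0.2457]
centroid 296.14814814814815 167.66666666666666 293 299 165 170 [array([0.6613, 0.048 , 0.206 ]), array([0.654 , 0.0462, 0.237 ])]
hub 113 [0.5968 0.0543 0.1775] [0.6027 0.0537 0.175 ]
ball 4 [ 0.4993 -0.1042  0.1297] [ 0.5015 -0.1048  0.113 ]
[[ 0.747   0.2418  0.012 ]
 [ 0.651  -0.1829  0.012 ]
 [ 0.438  -0.1353  0.012 ]
 [ 0.5353  0.2899  0.012 ]] [0.5928 0.0534 0.012 ]
-12.748554822596608 0.43540745672462255
-12.892862517187247 0.4361692051132251
side red 24 [0.6519 0.0451 0.2373] [0.6449 0.0331 0.233 ] [0.6656 0.0552 0.2407]
centroid 278.9583333333333 164.625 276 282 163 166 [array([0.6998, 0.0088, 0.206 ]), array([0.6527, 0.0456, 0.237 ])]
hub 76 [0.593  0.0594 0.1756] [0.596  0.0577 0.175 ]
ball 15 [ 0.4928 -0.0987  0.1223] [ 0.505  -0.1118  0.113 ]
```

Emit:
{"api": "jog_arm", "payload": {"rows": [[[-0.7,0.5,-0.5,0,0,0.5],[-1.4,1.1,-1.0,0,0,1.0],[-2.2,1.7,-1.5,0,0,1.5],[-3.0,2.3,-1.5,0,0,2.0],[-3.8,3.0,-1.5,0,0,2.42]]], "jaw": 0}}

```text
clock: 1.22
tcp_pos: [0.2736, -0.4521, 0.293]
tool_rot: [[-1.0, 0.004, 0.003], [0.004, 1.0, -0.003], [-0.003, -0.003, -1.0]]
wrist_force: [-0.0, 1.2, 0.0]
width: 0.085
```

Emit:
{"api": "jog_arm", "payload": {"rows": [[[-0.5,0.7,0,0,0,0],[-1.1,1.4,0,0,0,0],[-1.7,2.2,0,0,0,0],[-2.3,3.0,0,0,0,0],[-2.9,3.8,0,0,0,0]]]}}

```text
clock: 1.63
tcp_pos: [0.3909, -0.2988, 0.2934]
tool_rot: [[-1.0, 0.004, 0.004], [0.004, 1.0, -0.003], [-0.004, -0.003, -1.0]]
wrist_force: [0.6, -0.8, -0.5]
width: 0.0853
```

Emit:
{"api": "jog_arm", "payload": {"rows": [[[-0.5,0.7,0,0,0,0],[-1.1,1.4,0,0,0,0],[-1.7,2.2,0,0,0,0],[-2.3,3.0,0,0,0,0],[-2.9,3.8,0,0,0,0]]]}}

```text
clock: 2.05
tcp_pos: [0.5083, -0.1455, 0.2937]
tool_rot: [[-1.0, 0.004, 0.005], [0.004, 1.0, -0.003], [-0.005, -0.003, -1.0]]
wrist_force: [1.9, -0.9, 0.1]
width: 0.0851
```

Emit:
{"api": "jog_arm", "payload": {"rows": [[[-0.5,0.7,0,0,0,0],[-1.1,1.4,0,0,0,0],[-1.6,2.1,0,0,0,0],[-2.0,2.7,0,0,0,0],[-2.3,3.1,0,0,0,0]]]}}

```text
clock: 2.47
tcp_pos: [0.602, -0.0194, 0.2934]
tool_rot: [[-1.0, 0.002, 0.005], [0.002, 1.0, -0.003], [-0.005, -0.003, -1.0]]
wrist_force: [1.4, -0.4, 0.1]
width: 0.0852
```

Emit:
{"api": "jog_arm", "payload": {"rows": [[[-0.5,0.6,0,0,0,0],[-0.9,1.2,0,0,0,0],[-1.3,1.64,0,0,0,0],[-1.3,1.64,0,0,0,0],[-1.3,1.64,0,0,0,0]]]}}

```text
clock: 2.88
tcp_pos: [0.6545, 0.0472, 0.2923]
tool_rot: [[-1.0, 0.0, 0.003], [0.0, 1.0, -0.004], [-0.003, -0.004, -1.0]]
wrist_force: [-0.6, -0.4, 0.1]
width: 0.0855
```

```bash
python3 - <<'E'
from h import *
s=bot.state();print(s["tcp_pos"],s["joint_pos"])
d=optics.get_image("wrist");print({k:d[k] for k in d if k not in("img","depth")})
cv2.imwrite("pics/w1.png",d["img"][:,:,::-1])
for t in["grip","axis"]:print(t,[(r["p"],r["centre"]) for r in optics.tip_of(t,"wrist")[:2]])
E
```

```text
[0.6545 0.0472 0.2923] [  18.3335   23.289    10.9484    0.2566  -77.5603 -108.4089]
{'fx': 309.70691628693146, 'fy': 309.70691628693146, 'cx': 325.33629336055316, 'cy': 199.61500388224857, 'mount': array([[-0.0009, -0.9493, -0.3142,  0.0805],
       [ 1.    , -0.0004, -0.0015, -0.0014],
       [ 0.0013, -0.3142,  0.9493, -0.1432],
       [ 0.    ,  0.    ,  0.    ,  1.    ]])}
grip [(0.7, [327.1, 204.9])]
axis [(0.8, [337.2, 129.3]), (0.39, [541.4, 154.4])]
```

View pics/w1.png

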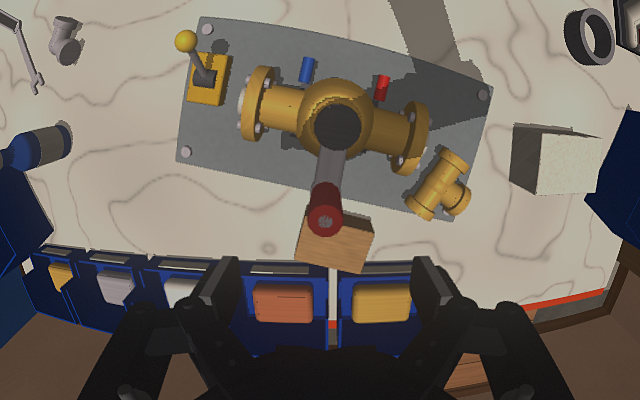

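```bash
cat >> h.py <<'E'
def wray(d,s,u,v,h):
    a,b=(u-d["cx"])/d["fx"],(v-d["cy"])/d["fy"];r=np.hypot(a,b)
    c=np.array([a/r*np.sin(r),b/r*np.sin(r),np.cos(r)]) if r>0 else np.array([0,0,1.])
    T=np.eye(4);T[:3,:3]=s["tool_rot"];T[:3,3]=s["tcp_pos"];M=T@np.array(d["mount"])
    q=M[:3,:3]@c;return M[:3,3]+q*(h-M[2,3])/q[2]
E
python3 - <<'E'
from h import *
s=bot.state();d=optics.get_image("wrist")
print("grip",wray(d,s,325.5,221,.237),wray(d,s,327.1,204.9,.206));print("hub",wray(d,s,338,127,.177),"net axis",wray(d,s,337.2,129.3,.206));print("ball",wray(d,s,186,41,.113))
im=d["img"].astype(int);print("red top", end=" ")
E
```

```text
grip [0.6552 0.0437 0.237 ] [0.6544 0.0448 0.206 ]
hub [0.5958 0.054  0.177 ] net axis [0.595  0.0524 0.206 ]
ball [ 0.4984 -0.1085  0.113 ]
red top
```

Emit:
{"api": "jog_arm", "payload": {"rows": [[[0,-0.06,0.7,0,0,0],[0,-0.06,1.4,0,0,0],[0,-0.06,2.1,0,0,0],[0,-0.06,2.55,0,0,0],[0,-0.06,2.55,0,0,0]]]}}

```text
clock: 3.5
tcp_pos: [0.651, 0.0412, 0.1874]
tool_rot: [[-1.0, 0.005, -0.004], [0.005, 1.0, -0.004], [0.004, -0.004, -1.0]]
wrist_force: [-0.8, -0.1, -1.9]
width: 0.0852
```

Emit:
{"api": "jog_arm", "payload": {"rows": [[[0,0,0,0,0,0],[0,0,0,0,0,0],[0,0,0,0,0,0],[0,0,0,0,0,0],[0,0,0,0,0,0]]], "jaw": 1, "force": 40}}

```text
clock: 3.92
tcp_pos: [0.6522, 0.0422, 0.1894]
tool_rot: [[-1.0, 0.004, 0.0], [0.004, 1.0, -0.002], [-0.0, -0.002, -1.0]]
wrist_force: [-0.1, 4.9, 3.5]
width: 0.0251
```

```bash
cat >> h.py <<'E'
A=np.array([.5955,.054])
def plan(*ths,R=.06,A=A):
    s=bot.state();p=s["tcp_pos"];Rt=np.array(s["tool_rot"])
    q=p[:2]-A;print("now ang",np.degrees(np.arctan2(q[1],q[0])),"r",np.hypot(*q),"z",p[2],"F",s["wrist_force"],"w",s["width"])
    for t in ths:
        t=np.radians(t);w=np.array([A[0]+R*np.cos(t),A[1]+R*np.sin(t),.189])
        print(np.round(Rt.T@(w-p)/.04,2).tolist())
E
python3 -c "
from h import *
plan(-20,-32,-46,-60,-75)"
```

```text
now ang -11.72953601113495 r 0.0579077722587314 z 0.18935427691495924 F [-0.0768  4.8829  3.5138] w 0.02510411835945541
[0.01, -0.22, 0.01]
[0.14, -0.5, 0.01]
[0.37, -0.79, 0.01]
[0.66, -1.01, 0.01]
[1.02, -1.16, 0.01]
```

Emit:
{"api": "jog_arm", "payload": {"rows": [[[0.01,-0.22,0,0,0,0],[0.14,-0.5,0,0,0,0],[0.37,-0.79,0,0,0,0],[0.66,-1.01,0,0,0,0],[1.02,-1.16,0,0,0,0]]]}}

```text
clock: 4.33
tcp_pos: [0.612, -0.001, 0.1895]
tool_rot: [[-1.0, 0.004, 0.004], [0.004, 1.0, 0.003], [-0.004, 0.003, -1.0]]
wrist_force: [1.7, 13.2, -1.9]
width: 0.0251
```

```bash
python3 -c "
from h import *
plan(-85,-92,-99,-106,-113)"
```

```text
now ang -73.2852068406513 r 0.057417745930022836 z 0.18949262354612387 F [ 1.7229 13.2005 -1.9263] w 0.02506801086752696
[0.28, -0.12, 0.01]
[0.46, -0.13, 0.01]
[0.65, -0.11, 0.01]
[0.83, -0.07, 0.01]
[1.0, -0.01, 0.01]
```

Emit:
{"api": "jog_arm", "payload": {"rows": [[[0.22,-0.04,0,0,0,0],[0.4,-0.06,0,0,0,0],[0.6,-0.06,0,0,0,0],[0.8,-0.02,0,0,0,0],[1.0,0.04,0,0,0,0]]]}}

```text
clock: 4.75
tcp_pos: [0.573, 0.0005, 0.1896]
tool_rot: [[-1.0, 0.004, 0.007], [0.004, 1.0, 0.003], [-0.007, 0.003, -1.0]]
wrist_force: [6.0, -0.6, -3.6]
width: 0.0247
```

```bash
sed -i 's/^A=.*/A=np.array([.5955,.0565])/' h.py; python3 -c "
from h import *
plan(-118,-125,-132,-139,-146)"
```

```text
now ang -111.91353713522646 r 0.060405872249756624 z 0.18958110010303852 F [ 5.9953 -0.5963 -3.5942] w 0.024678495748921808
[0.14, 0.08, 0.01]
[0.3, 0.17, 0.01]
[0.44, 0.28, 0.01]
[0.57, 0.41, 0.01]
[0.68, 0.56, 0.01]
```

Emit:
{"api": "jog_arm", "payload": {"rows": [[[0.14,0.08,0,0,0,0],[0.3,0.17,0,0,0,0],[0.44,0.28,0,0,0,0],[0.57,0.41,0,0,0,0],[0.68,0.56,0,0,0,0]]]}}

```text
clock: 5.17
tcp_pos: [0.5451, 0.0219, 0.1896]
tool_rot: [[-1.0, 0.004, 0.006], [0.004, 1.0, 0.001], [-0.006, 0.001, -1.0]]
wrist_force: [2.4, -4.7, -1.6]
width: 0.0249
```

```bash
python3 -c "
from h import *
plan(-154,-161,-168,-175,-182)"
```

```text
now ang -145.51867512235938 r 0.06114032832657001 z 0.18959445677590636 F [ 2.4477 -4.6629 -1.5733] w 0.02493548369381114
[0.09, 0.21, 0.01]
[0.16, 0.38, 0.01]
[0.21, 0.55, 0.01]
[0.24, 0.73, 0.01]
[0.24, 0.92, 0.01]
```

Emit:
{"api": "jog_arm", "payload": {"rows": [[[0.09,0.21,0,0,0,0],[0.16,0.38,0,0,0,0],[0.21,0.55,0,0,0,0],[0.24,0.73,0,0,0,0],[0.24,0.92,0,0,0,0]]]}}

```text
clock: 5.58
tcp_pos: [0.5339, 0.0578, 0.1896]
tool_rot: [[-1.0, 0.005, 0.002], [0.005, 1.0, -0.002], [-0.002, -0.002, -1.0]]
wrist_force: [-1.3, -6.0, -0.1]
width: 0.0251
```

```bash
python3 -c "
from h import *
plan(-189,-196,-203,-210,-217)"
```

```text
now ang 178.80080991041788 r 0.0616528486639426 z 0.1895672781803961 F [-1.2943 -5.9965 -0.1336] w 0.0251071489616208
[-0.06, 0.2, 0.01]
[-0.1, 0.38, 0.01]
[-0.16, 0.55, 0.01]
[-0.24, 0.72, 0.01]
[-0.34, 0.87, 0.01]
```

Emit:
{"api": "jog_arm", "payload": {"rows": [[[-0.03,0.2,0,0,0,0],[-0.07,0.38,0,0,0,0],[-0.13,0.55,0,0,0,0],[-0.21,0.72,0,0,0,0],[-0.31,0.87,0,0,0,0]]]}}

```text
clock: 6.0
tcp_pos: [0.545, 0.0918, 0.1895]
tool_rot: [[-1.0, 0.005, -0.001], [0.005, 1.0, -0.004], [0.001, -0.004, -1.0]]
wrist_force: [0.1, -5.6, 0.4]
width: 0.0252
```

```bash
sed -i 's/^A=.*/A=np.array([.5945,.0565])/' h.py;python3 -c "
from h import *
plan(-224,-231,-238,-245,-252)"
```

```text
now ang 144.5055416527776 r 0.06078767620049226 z 0.18952392087119885 F [ 0.0917 -5.5738  0.3888] w 0.025200205698578157
[-0.16, 0.16, 0.01]
[-0.29, 0.28, 0.01]
[-0.44, 0.39, 0.01]
[-0.6, 0.48, 0.01]
[-0.77, 0.55, 0.01]
```

Emit:
{"api": "jog_arm", "payload": {"rows": [[[-0.16,0.16,0,0,0,0],[-0.29,0.28,0,0,0,0],[-0.44,0.39,0,0,0,0],[-0.6,0.48,0,0,0,0],[-0.77,0.55,0,0,0,0]]]}}

```text
clock: 6.42
tcp_pos: [0.5753, 0.1139, 0.1895]
tool_rot: [[-1.0, 0.005, -0.004], [0.005, 1.0, -0.005], [0.004, -0.005, -1.0]]
wrist_force: [-3.8, -3.1, 2.4]
width: 0.025
```

```bash
python3 -c "
from h import *
plan(-259,-266,-273,-280,-287)"
```

```text
now ang 108.53410193444304 r 0.06049827492870259 z 0.18949175918964317 F [-3.786  -3.096   2.3966] w 0.025023227164294528
[-0.19, 0.04, 0.01]
[-0.38, 0.06, 0.01]
[-0.56, 0.07, 0.01]
[-0.74, 0.05, 0.01]
[-0.92, 0.0, 0.01]
```

Emit:
{"api": "jog_arm", "payload": {"rows": [[[-0.19,0.04,0,0,0,0],[-0.38,0.06,0,0,0,0],[-0.56,0.07,0,0,0,0],[-0.74,0.05,0,0,0,0],[-0.92,0,0,0,0,0]]]}}

```text
clock: 6.83
tcp_pos: [0.5933, 0.1152, 0.1875]
tool_rot: [[-0.999, 0.006, -0.047], [0.006, 1.0, -0.006], [0.047, -0.006, -0.999]]
wrist_force: [-55.0, 19.8, 27.3]
width: 0.025
```

```bash
python3 -c "
from h import *
plan(-294,-301,-308,-315,-322)"
```

```text
now ang 91.21652313494167 r 0.05868161677732319 z 0.1874788735182569 F [-55.0415  19.7957  27.3377] w 0.02499212643530826
[-0.64, -0.09, -0.07]
[-0.8, -0.18, -0.07]
[-0.95, -0.28, -0.08]
[-1.09, -0.4, -0.09]
[-1.21, -0.54, -0.09]
```

Emit:
{"api": "jog_arm", "payload": {"rows": [[[0,0,0,0,-0.2,0],[0,0,0,0,-0.45,0],[0,0,0,0,-0.45,0],[0,0,0,0,-0.45,0],[0,0,0,0,-0.45,0]]]}}

```text
clock: 7.25
tcp_pos: [0.5934, 0.1155, 0.1878]
tool_rot: [[-1.0, 0.006, -0.001], [0.006, 1.0, -0.006], [0.001, -0.006, -1.0]]
wrist_force: [-6.2, 1.0, 6.0]
width: 0.0249
```

```bash
python3 - <<'E'
from h import *
plan(92)
s=bot.state();print(s["tool_rot"],s["tcp_pos"])
d=optics.get_image("wrist");cv2.imwrite("pics/w2.png",d["img"][:,:,::-1])
for n in["top","side"]:
    d=optics.get_image(n);cv2.imwrite(f"pics/{n}2.png",cv2.resize(d["img"][110:310,190:430,::-1],None,fx=3,fy=3))
E
```

```text
now ang 91.11271443705282 r 0.059047436992879385 z 0.18781950752847235 F [-6.2302  0.9914  5.9509] w 0.02487207644440981
[0.02, 0.02, -0.03]
[[-1.      0.0059 -0.0011]
 [ 0.0059  1.     -0.0057]
 [ 0.0011 -0.0057 -1.    ]] [0.5934 0.1155 0.1878]
```

View pics/w2.png

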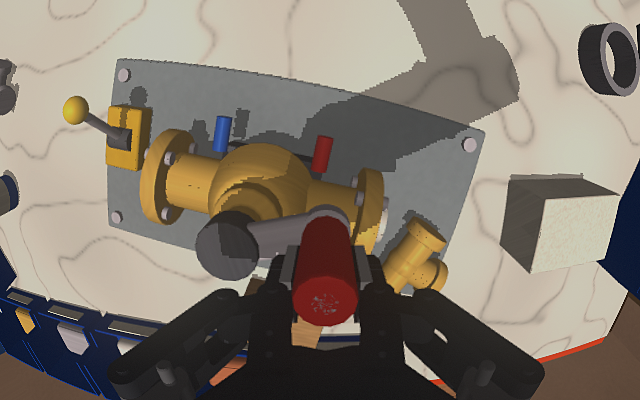

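View pics/top2.png

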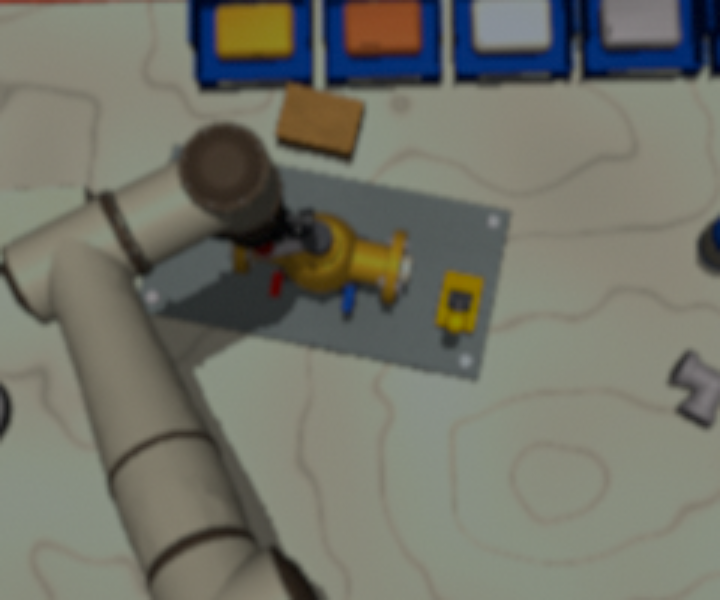

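```bash
python3 - <<'E'
from h import *
s=bot.state();d=optics.get_image("wrist");im=d["img"].astype(int)
print("grip top",wray(d,s,326,302,.237),"base",wray(d,s,325,222,.175))
print("hub",wray(d,s,228,245,.177))
print("ball",wray(d,s,76,110,.113))
c=cv2.imread("pics/w2.png")[190:350,170:390];cv2.imwrite("pics/w2c.png",cv2.resize(c,None,fx=3.5,fy=3.5))
plan(92)
E
```

```text
grip top [0.5844 0.1146 0.237 ] base [0.5773 0.1137 0.175 ]
hub [0.5911 0.0577 0.177 ]
ball [ 0.4998 -0.108   0.113 ]
now ang 91.10684590164145 r 0.059045315859822846 z 0.18785821887058957 F [-6.4918  0.7032  5.6441] w 0.025218461698046556
[0.02, 0.02, -0.03]
```

View pics/w2c.png

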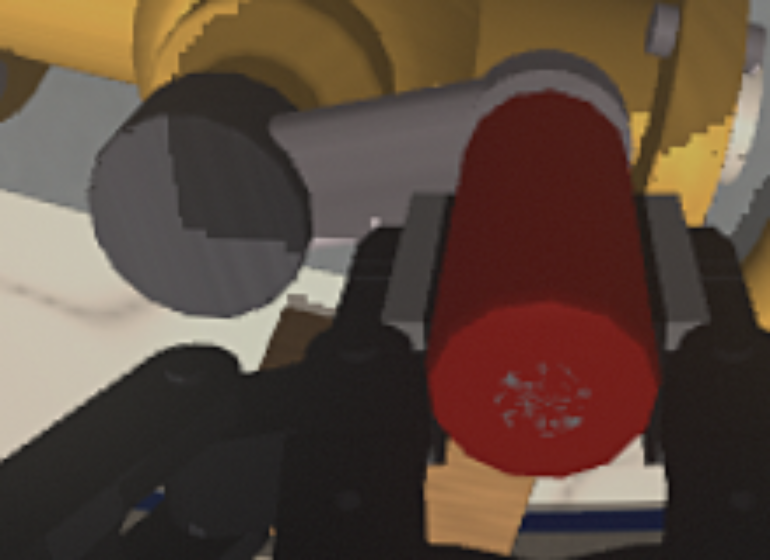

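Emit:
{"api": "jog_arm", "payload": {"rows": [[[0,0,0,0,0,0],[0,0,0,0,0,0],[0,0,-0.03,0,0,0],[0.12,0,-0.03,0,0,0],[0.22,0,-0.03,0,0,0]]], "jaw": 0.3}}

```text
clock: 7.87
tcp_pos: [0.5848, 0.1157, 0.1889]
tool_rot: [[-1.0, 0.006, -0.001], [0.006, 1.0, -0.005], [0.001, -0.005, -1.0]]
wrist_force: [0.6, 0.6, -0.2]
width: 0.0598
```

```bash
python3 - <<'E'
from h import *
plan(98)
s=bot.state();d=optics.get_image("wrist");im=d["img"].astype(int)
cv2.imwrite("pics/w3c.png",cv2.resize(im[190:350,170:390,::-1].astype(np.uint8),None,fx=3.5,fy=3.5))
E
```

```text
now ang 99.34310802653053 r 0.06000275780350038 z 0.18886327553952192 F [ 0.5911  0.5781 -0.1989] w 0.05975616739292088
[-0.03, 0.01, -0.0]
```

View pics/w3c.png

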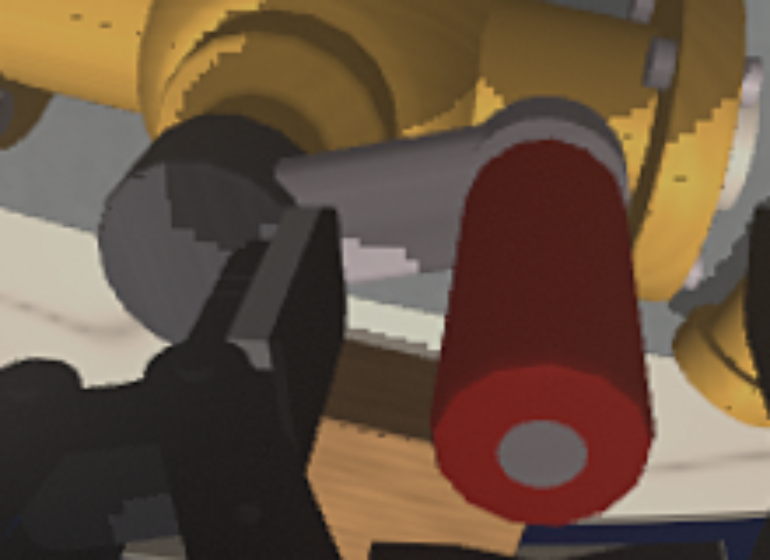

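```bash
python3 - <<'E'
from h import *
s=bot.state();d=optics.get_image("wrist")
print(wray(d,s,325.1,318.6,.237), "hub",wray(d,s,170+215/3.5,190+260/3.5,.177))
E
```

```text
[0.584  0.1142 0.237 ] hub [0.5949 0.0577 0.177 ]
```

Emit:
{"api": "jog_arm", "payload": {"rows": [[[0,-0.02,0,0,0,0],[0,-0.02,0,0,0,0],[0,-0.02,0,0,0,0],[0,-0.02,0,0,0,0],[0,-0.02,0,0,0,0]]], "jaw": 1, "force": 60}}

```text
clock: 8.38
tcp_pos: [0.5843, 0.1155, 0.1894]
tool_rot: [[-1.0, 0.006, -0.0], [0.006, 1.0, -0.004], [0.0, -0.004, -1.0]]
wrist_force: [-0.9, 3.3, 2.4]
width: 0.0245
```

Emit:
{"api": "jog_arm", "payload": {"rows": [[[-0.03,0,0,0,0,0],[-0.06,0,0,0,0,0],[-0.1,0,0,0,0,0],[-0.1,0,0,0,0,0],[-0.1,0,0,0,0,0]]]}}

```text
clock: 8.8
tcp_pos: [0.5845, 0.1155, 0.1893]
tool_rot: [[-1.0, 0.006, -0.009], [0.006, 1.0, -0.005], [0.009, -0.005, -1.0]]
wrist_force: [-12.0, 4.5, 7.2]
width: 0.0249
```

```bash
python3 -c "
from h import *
plan(110,124,138,152,166)"
```

```text
now ang 99.60340094197048 r 0.05982108621315222 z 0.18929998393927802 F [-11.9585   4.5289   7.2087] w 0.02492737048104733
[0.26, -0.07, 0.01]
[0.59, -0.23, 0.01]
[0.86, -0.48, 0.02]
[1.07, -0.78, 0.02]
[1.2, -1.12, 0.02]
```

Emit:
{"api": "jog_arm", "payload": {"rows": [[[0.26,-0.07,0,0,-0.08,0],[0.59,-0.23,0,0,-0.08,0],[0.86,-0.48,0,0,-0.08,0],[1.07,-0.78,0,0,-0.08,0],[1.2,-1.12,0,0,-0.08,0]]]}}

```text
clock: 9.22
tcp_pos: [0.5376, 0.0719, 0.1894]
tool_rot: [[-1.0, 0.005, 0.004], [0.005, 1.0, -0.003], [-0.004, -0.003, -1.0]]
wrist_force: [8.1, 3.3, -9.0]
width: 0.0246
```

```bash
python3 -c "
from h import *
plan(180,194,208,222,236)"
```

```text
now ang 164.86061321618132 r 0.05897218783624773 z 0.18942859179849117 F [ 8.0505  3.3208 -8.9636] w 0.02459316354107642
[0.08, -0.39, 0.01]
[0.03, -0.75, 0.01]
[-0.1, -1.09, 0.01]
[-0.32, -1.39, 0.02]
[-0.59, -1.63, 0.02]
```

Emit:
{"api": "jog_arm", "payload": {"rows": [[[0.07,-0.39,0,0,0,0],[0.03,-0.75,0,0,0,0],[-0.1,-1.09,0,0,0,0],[-0.32,-1.39,0,0,0,0],[-0.59,-1.63,0,0,0,0]]]}}

```text
clock: 9.63
tcp_pos: [0.561, 0.0074, 0.1893]
tool_rot: [[-1.0, 0.005, 0.005], [0.005, 1.0, 0.0], [-0.005, 0.0, -1.0]]
wrist_force: [1.0, 9.6, -1.0]
width: 0.0243
```

```bash
python3 -c "
from h import *
plan(250,264,278,292,306)"
```

```text
now ang -124.30366934337643 r 0.059435815260146824 z 0.18930446303200732 F [ 0.9722  9.6372 -1.0345] w 0.024290774120613187
[-0.33, -0.18, 0.01]
[-0.68, -0.26, 0.01]
[-1.05, -0.25, 0.01]
[-1.4, -0.16, 0.01]
[-1.72, 0.02, 0.02]
```

Emit:
{"api": "jog_arm", "payload": {"rows": [[[-0.33,-0.17,0,0,0,0],[-0.68,-0.25,0,0,0,0],[-1.05,-0.25,0,0,0,0],[-1.4,-0.16,0,0,0,0],[-1.72,0.02,0,0,0,0]]]}}

```text
clock: 10.05
tcp_pos: [0.6283, 0.0061, 0.1893]
tool_rot: [[-1.0, 0.006, -0.002], [0.006, 1.0, -0.002], [0.002, -0.002, -1.0]]
wrist_force: [-5.3, -1.6, 3.5]
width: 0.0249
```

```bash
python3 -c "
from h import *
plan(320,334,348,362,376)"
```

```text
now ang -56.18549691437878 r 0.06066283066177278 z 0.18930548129241034 F [-5.3248 -1.6114  3.549 ] w 0.02491501062516732
[-0.3, 0.3, 0.01]
[-0.5, 0.61, 0.01]
[-0.62, 0.95, 0.0]
[-0.65, 1.32, 0.0]
[-0.59, 1.68, 0.0]
```

Emit:
{"api": "jog_arm", "payload": {"rows": [[[-0.3,0.3,0,0,0,0],[-0.5,0.61,0,0,0,0],[-0.62,0.95,0,0,0,0],[-0.65,1.32,0,0,0,0],[-0.59,1.68,0,0,0,0]]]}}

```text
clock: 10.47
tcp_pos: [0.654, 0.0712, 0.1894]
tool_rot: [[-1.0, 0.008, 0.0], [0.008, 1.0, -0.006], [-0.0, -0.006, -1.0]]
wrist_force: [1.2, -5.4, 0.2]
width: 0.0248
```

```bash
python3 -c "
from h import *
plan(390,404,418,432,446)"
```

```text
now ang 13.88890879289281 r 0.0612508180768182 z 0.1894142935706233 F [ 1.182  -5.3651  0.2048] w 0.024757636338770896
[0.19, 0.38, 0.01]
[0.41, 0.67, 0.01]
[0.7, 0.9, 0.0]
[1.03, 1.05, 0.0]
[1.39, 1.12, 0.0]
```

Emit:
{"api": "jog_arm", "payload": {"rows": [[[0.19,0.38,0,0,0,0],[0.41,0.67,0,0,0,0],[0.7,0.9,0,0,0,0],[1.03,1.05,0,0,0,0],[1.39,1.12,0,0,0,0]]]}}

```text
clock: 10.88
tcp_pos: [0.6007, 0.1166, 0.1894]
tool_rot: [[-1.0, 0.007, 0.005], [0.007, 1.0, -0.006], [-0.005, -0.006, -1.0]]
wrist_force: [6.0, -3.8, -0.9]
width: 0.0248
```

```bash
python3 -c "
from h import *
plan(460,474,488,502,516)"
```

```text
now ang 84.0610663672198 r 0.06040200793438455 z 0.18935662640140163 F [ 5.96   -3.8477 -0.8702] w 0.02480039734422591
[0.42, -0.03, 0.01]
[0.77, -0.14, 0.01]
[1.08, -0.33, 0.01]
[1.33, -0.59, 0.01]
[1.52, -0.9, 0.01]
```

Emit:
{"api": "jog_arm", "payload": {"rows": [[[0.42,-0.03,0,0,0,0],[0.77,-0.14,0,0,0,0],[1.08,-0.33,0,0,0,0],[1.33,-0.59,0,0,0,0],[1.52,-0.9,0,0,0,0]]]}}

```text
clock: 11.3
tcp_pos: [0.5413, 0.0819, 0.1894]
tool_rot: [[-1.0, 0.006, 0.011], [0.006, 1.0, -0.004], [-0.011, -0.004, -1.0]]
wrist_force: [8.9, 1.7, -6.3]
width: 0.0247
```

```bash
python3 -c "
from h import *
plan(530,544,558,572,586)"
```

```text
now ang 154.4576411025654 r 0.059016743273289235 z 0.18936448830626074 F [ 8.8686  1.7288 -6.2563] w 0.02468709728154863
[0.14, -0.38, 0.01]
[0.16, -0.74, 0.01]
[0.09, -1.1, 0.01]
[-0.07, -1.43, 0.02]
[-0.3, -1.71, 0.02]
```

Emit:
{"api": "jog_arm", "payload": {"rows": [[[0.14,-0.38,0,0,0.1,0],[0.16,-0.74,0,0,0.1,0],[0.09,-1.1,0,0,0.1,0],[-0.07,-1.43,0,0,0.1,0],[-0.3,-1.71,0,0,0.1,0]]]}}

```text
clock: 11.72
tcp_pos: [0.553, 0.0142, 0.1893]
tool_rot: [[-1.0, 0.006, 0.001], [0.006, 1.0, -0.001], [-0.001, -0.001, -1.0]]
wrist_force: [0.7, 9.0, -2.8]
width: 0.0245
```

```bash
python3 -c "
from h import *
plan(600,614,628,642,656)"
```

```text
now ang -134.47231517274207 r 0.0592561254823526 z 0.18933160985191022 F [ 0.7402  8.9556 -2.7715] w 0.024528947763350198
[-0.29, -0.24, 0.01]
[-0.63, -0.38, 0.01]
[-0.99, -0.44, 0.01]
[-1.35, -0.4, 0.01]
[-1.7, -0.28, 0.01]
```

Emit:
{"api": "jog_arm", "payload": {"rows": [[[-0.29,-0.23,0,0,0,0],[-0.63,-0.37,0,0,0,0],[-0.99,-0.43,0,0,0,0],[-1.35,-0.4,0,0,0,0],[-1.7,-0.28,0,0,0,0]]]}}

```text
clock: 12.13
tcp_pos: [0.6194, 0.0013, 0.1893]
tool_rot: [[-1.0, 0.007, -0.005], [0.007, 1.0, -0.003], [0.005, -0.003, -1.0]]
wrist_force: [-6.3, 1.6, 3.5]
width: 0.0247
```

```bash
python3 -c "
from h import *
plan(670,684,698,712,726)"
```

```text
now ang -65.71086829299139 r 0.060556680194415985 z 0.1892752246248848 F [-6.3433  1.6168  3.5379] w 0.024658613949246875
[-0.34, 0.23, 0.0]
[-0.59, 0.5, 0.0]
[-0.76, 0.82, 0.0]
[-0.85, 1.18, -0.0]
[-0.86, 1.54, -0.0]
```

Emit:
{"api": "jog_arm", "payload": {"rows": [[[-0.34,0.23,0,0,0,0],[-0.59,0.5,0,0,0,0],[-0.76,0.82,0,0,0,0],[-0.85,1.18,0,0,0,0],[-0.86,1.54,0,0,0,0]]]}}

```text
clock: 12.55
tcp_pos: [0.6556, 0.0605, 0.1894]
tool_rot: [[-1.0, 0.008, -0.004], [0.008, 1.0, -0.006], [0.004, -0.007, -1.0]]
wrist_force: [0.9, -5.6, 2.1]
width: 0.0247
```

```bash
python3 -c "
from h import *
plan(740,754,768,782,794)"
```

```text
now ang 3.7454586851496234 r 0.06122074276543584 z 0.18935987063371945 F [ 0.9279 -5.5978  2.088 ] w 0.024733609071683496
[0.12, 0.41, 0.01]
[0.29, 0.74, 0.01]
[0.53, 1.01, 0.0]
[0.83, 1.22, 0.0]
[1.12, 1.33, 0.0]
```

Emit:
{"api": "jog_arm", "payload": {"rows": [[[0.12,0.41,0,0,0,0],[0.29,0.74,0,0,0,0],[0.53,1.01,0,0,0,0],[0.83,1.22,0,0,0,0],[1.12,1.33,0,0,0,0]]]}}

```text
clock: 12.97
tcp_pos: [0.6131, 0.1141, 0.1894]
tool_rot: [[-1.0, 0.008, 0.001], [0.008, 1.0, -0.007], [-0.001, -0.007, -1.0]]
wrist_force: [5.0, -2.1, -2.1]
width: 0.0246
```

```bash
python3 -c "
from h import *
plan(804,813,821)"
```

```text
now ang 72.0988889511933 r 0.06052349903122564 z 0.18939183493307174 F [ 4.9972 -2.1375 -2.1022] w 0.024641854446604817
[0.31, 0.05, 0.01]
[0.54, 0.05, 0.01]
[0.75, 0.03, 0.01]
```

Emit:
{"api": "jog_arm", "payload": {"rows": [[[0.31,0.04,0,0,0,0],[0.54,0.04,0,0,0,0],[0.75,0.02,0,0,0,0],[0.75,0.02,0,0,0,0],[0.75,0.02,0,0,0,0]]]}}

```text
clock: 13.38
tcp_pos: [0.5825, 0.1151, 0.1894]
tool_rot: [[-1.0, 0.008, -0.0], [0.008, 1.0, -0.007], [0.0, -0.007, -1.0]]
wrist_force: [-0.7, 2.3, 1.8]
width: 0.025
```

Emit:
{"api": "jog_arm", "payload": {"rows": [[[0,0,0,0,0,0],[0,0,0,0,0,0],[0,0,0,0,0,0],[0,0,0,0,0,0],[0,0,0,0,0,0]]], "jaw": 0}}

```text
clock: 13.8
tcp_pos: [0.5825, 0.1149, 0.1893]
tool_rot: [[-1.0, 0.008, -0.001], [0.008, 1.0, -0.007], [0.001, -0.007, -1.0]]
wrist_force: [0.3, 0.3, 0.4]
width: 0.0825
```

```bash
python3 - <<'E'
from h import *
plan(821)
s=bot.state();d=optics.get_image("wrist");im=d["img"].astype(int)
cv2.imwrite("pics/w4c.png",cv2.resize(im[190:350,170:390,::-1].astype(np.uint8),None,fx=3.5,fy=3.5))
E
```

```text
now ang 101.6024694757555 r 0.05956931214489298 z 0.1892587059282783 F [0.2537 0.2681 0.3915] w 0.0825162183430577
[-0.01, 0.01, 0.01]
```

View pics/w4c.png

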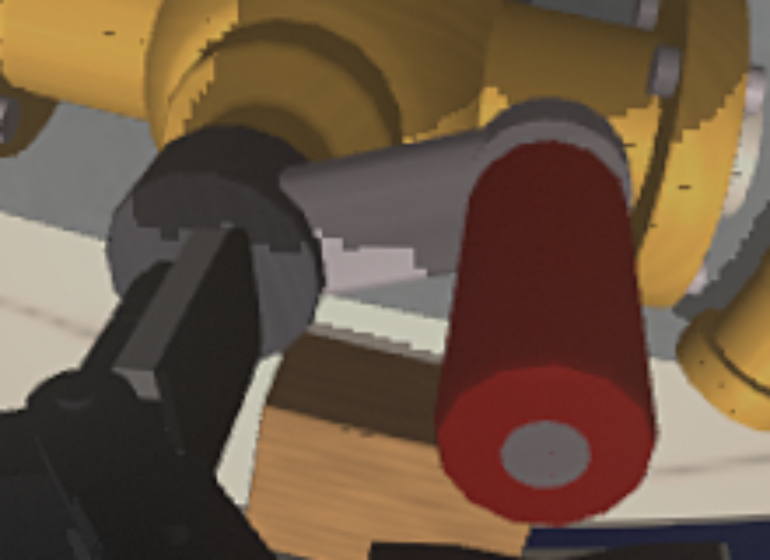

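Emit:
{"api": "jog_arm", "payload": {"rows": [[[0,0,-0.8,0,0,0],[0,0,-1.7,0,0,0],[0,0,-2.5,0,0,0.7],[0.3,-0.5,-2.5,0,0,1.4],[0.8,-1.2,-2.5,0,0,2.1]]]}}

```text
clock: 14.27
tcp_pos: [0.5521, 0.0691, 0.2915]
tool_rot: [[-0.974, 0.227, 0.004], [0.227, 0.974, -0.006], [-0.005, -0.005, -1.0]]
wrist_force: [1.0, -0.8, -1.2]
width: 0.086
```

```bash
cat >> h.py <<'E'
def to(*w):
    s=bot.state();Rt=np.array(s["tool_rot"])
    print(np.round(Rt.T@(np.array(w)-s["tcp_pos"])/.04,2), s["tcp_pos"],s["wrist_force"],Rt[:2,1])
E
python3 -c "
from h import *
to(.434,-.0925,.29)"
```

```text
[ 1.96 -4.61  0.05] [0.5521 0.0691 0.2915] [ 1.0195 -0.8022 -1.1855] [0.2274 0.9738]
```

Emit:
{"api": "jog_arm", "payload": {"rows": [[[0.4,-0.9,0,0,0,0],[0.8,-1.8,0,0,0,0],[1.2,-2.7,0,0,0,0],[1.6,-3.6,0,0,0,0],[1.96,-4.5,0,0,0,0]]], "jaw": 1}}

```text
clock: 14.68
tcp_pos: [0.4331, -0.0896, 0.2922]
tool_rot: [[-0.974, 0.227, 0.004], [0.227, 0.974, -0.006], [-0.006, -0.005, -1.0]]
wrist_force: [1.0, -0.5, 0.3]
width: 0.0251
```

```bash
python3 - <<'E'
from h import *
to(.434,-.0925,.29)
s=bot.state();d=optics.get_image("wrist");cv2.imwrite("pics/w5.png",d["img"][:,:,::-1])
print(optics.tip_of("lock_tip","wrist")[:1])
for n in ["top","side"]:
    d=optics.get_image(n);print([(r["p"],r["centre"],onplane(d,*r["centre"],.113)) for r in optics.tip_of("lock_tip",n)[:1]])
E
```

```text
[-0.04 -0.07  0.05] [ 0.4331 -0.0896  0.2922] [ 1.0381 -0.4784  0.2923] [0.2267 0.9739]
[{'centre': [329.4, 234.8], 'p': 0.89}]
[]
[(0.56, [338.3, 195.7], array([ 0.5096, -0.1111,  0.113 ]))]
```

View pics/w5.png

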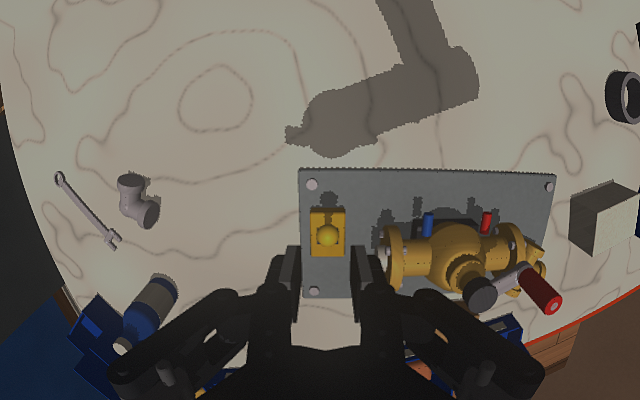

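```bash
python3 - <<'E'
from h import *
s=bot.state();d=optics.get_image("wrist")
b=wray(d,s,328,237,.113);print(b, "w",s["width"]); 
X=np.array([.974,-.227]);A_=np.array([.5945,.0565]);Y=np.array([.227,.974])
print("expected ball",A_-.02*X-.178*Y-.0431*X,"end",A_-.02*X-.178*Y+.0431*X, "stand y of meas",(b[:2]-A_)@Y,(b[:2]-A_)@X)
to(.434,-.0945,.098)
E
```

```text
[ 0.5064 -0.1041  0.113 ] w -0.0002206426020981843
expected ball [ 0.4926 -0.1025] end [ 0.5766 -0.1221] stand y of meas -0.17641528996583036 -0.04933571652382955
[ 0.02 -0.15  4.85] [ 0.4355 -0.0877  0.2919] [0.4616 0.4563 0.1118] [0.2265 0.974 ]
```

Emit:
{"api": "jog_arm", "payload": {"rows": [[[0,-0.03,1.0,0,0,0],[0,-0.03,2.0,0,0,0],[0,-0.03,3.0,0,0,0],[0,-0.03,4.0,0,0,0],[0,-0.03,4.85,0,0,0]]]}}

```text
clock: 15.45
tcp_pos: [0.4358, -0.0891, 0.0954]
tool_rot: [[-0.974, 0.225, 0.003], [0.225, 0.974, -0.006], [-0.004, -0.005, -1.0]]
wrist_force: [0.7, 0.7, -1.0]
width: -0.0001
```

```bash
python3 -c "
from h import *
to(.556,-.117,.098)"
```

```text
[-3.09 -0.   -0.05] [ 0.4358 -0.0891  0.0954] [ 0.7488  0.7372 -1.0147] [0.2249 0.9744]
```

Push gently, in two calls.

Emit:
{"api": "jog_arm", "payload": {"rows": [[[-0.3,0,-0.05,0,0,0],[-0.6,0,-0.05,0,0,0],[-0.9,0,-0.05,0,0,0],[-1.2,0,-0.05,0,0,0],[-1.5,0,-0.05,0,0,0]]]}}

```text
clock: 15.87
tcp_pos: [0.4949, -0.1017, 0.0967]
tool_rot: [[-0.975, 0.223, -0.0], [0.223, 0.975, -0.006], [-0.001, -0.006, -1.0]]
wrist_force: [-1.1, 0.4, 1.8]
width: 0.0004
```

Emit:
{"api": "jog_arm", "payload": {"rows": [[[-0.25,0,0,0,0,0],[-0.5,0,0,0,0,0],[-0.75,0,0,0,0,0],[-1.0,0,0,0,0,0],[-1.2,0,0,0,0,0]]]}}

```text
clock: 16.28
tcp_pos: [0.5427, -0.1123, 0.0963]
tool_rot: [[-0.975, 0.223, -0.001], [0.223, 0.975, -0.006], [-0.001, -0.006, -1.0]]
wrist_force: [-0.1, 0.4, -0.4]
width: 0.0004
```

```bash
python3 -c "
from h import *
to(.556,-.117,.098)"
```

```text
[-0.35 -0.04 -0.04] [ 0.5427 -0.1123  0.0963] [-0.097   0.3653 -0.4432] [0.2227 0.9749]
```

Emit:
{"api": "jog_arm", "payload": {"rows": [[[-0.1,0,0,0,0,0],[-0.2,0,0,0,0,0],[-0.3,0,0,0,0,0],[-0.4,0,0,0,0,0],[-0.45,0,0,0,0,0]]]}}

```text
clock: 16.7
tcp_pos: [0.5562, -0.1159, 0.0959]
tool_rot: [[-0.975, 0.224, -0.011], [0.224, 0.975, -0.005], [0.009, -0.007, -1.0]]
wrist_force: [-13.1, 6.7, 9.6]
width: -0.0001
```

```bash
python3 - <<'E'
from h import *
to(.556,-.117,.098)
s=bot.state();d=optics.get_image("wrist");cv2.imwrite("pics/w6.png",d["img"][:,:,::-1])
E
```

```text
[-0.   -0.03 -0.05] [ 0.5562 -0.1159  0.0959] [-13.1136   6.7359   9.6232] [0.2239 0.9746]
```

View pics/w6.png

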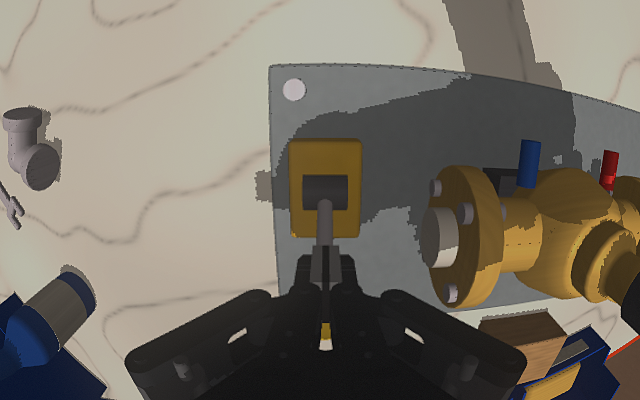

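Emit:
{"api": "jog_arm", "payload": {"rows": [[[0.3,0,0,0,-0.1,0],[0.8,0,0,0,-0.1,0],[1.4,0,0,0,-0.1,0],[2.0,0,-0.4,0,-0.1,0],[2.4,0,-1.2,0,-0.1,0]]]}}

```text
clock: 17.17
tcp_pos: [0.4586, -0.094, 0.1422]
tool_rot: [[-0.974, 0.225, -0.01], [0.225, 0.974, -0.007], [0.008, -0.009, -1.0]]
wrist_force: [1.8, 0.1, 1.1]
width: -0.0
```

Emit:
{"api": "jog_arm", "payload": {"rows": [[[0.4,0,-1.0,0,0,0],[0.8,0,-2.0,0,0,0],[1.2,0,-3.0,0,0,0],[1.5,0,-3.9,0,0,0],[1.5,0,-3.9,0,0,0]]]}}

```text
clock: 17.58
tcp_pos: [0.404, -0.0796, 0.3079]
tool_rot: [[-0.975, 0.223, 0.009], [0.223, 0.975, -0.007], [-0.011, -0.005, -1.0]]
wrist_force: [0.5, 0.4, 0.2]
width: 0.0
```

```bash
python3 - <<'E'
from h import *
s=bot.state();d=optics.get_image("wrist");cv2.imwrite("pics/w7.png",d["img"][:,:,::-1])
print(s["tcp_pos"],s["wrist_force"])
for t,h in[("lock_tip",.113),("grip",.206),("axis",.206)]:
  for r in optics.tip_of(t,"wrist")[:1]: print(t,r,wray(d,s,*r["centre"],h))
E
```

```text
[ 0.404  -0.0796  0.3079] [0.5007 0.3741 0.1919]
grip {'centre': [521.4, 302.0], 'p': 0.71} [0.5794 0.1127 0.206 ]
axis {'centre': [476.6, 325.7], 'p': 0.84} [0.5935 0.0532 0.206 ]
```

View pics/w7.png

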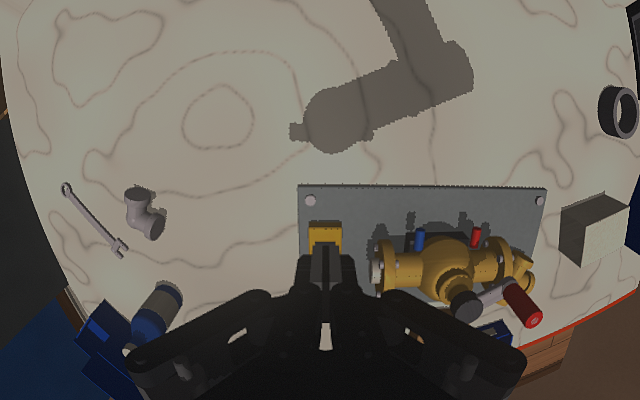

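Crank is unchanged (grip about 103°); the lever is hidden by the fingers, so I check it from the fixed cameras.

```bash
python3 - <<'E'
from h import *
for n in ["side","top"]:
    d=optics.get_image(n);cv2.imwrite(f"pics/{n}8.png",cv2.resize(d["img"][110:310,190:430,::-1],None,fx=3,fy=3))
    P=cloud(d);im=d["img"].astype(int);R,G,B=im[...,0],im[...,1],im[...,2]
    yl=(R>140)&(G>110)&(B<70)&(P[...,2]>.095)&(P[...,2]<.14)&(P[...,1]<-.05)
    print(n,yl.sum(),np.median(P[yl],0) if yl.any() else "")
E
```

```text
side 12 [ 0.5731 -0.1202  0.1196]
top 0
```

View pics/side8.png

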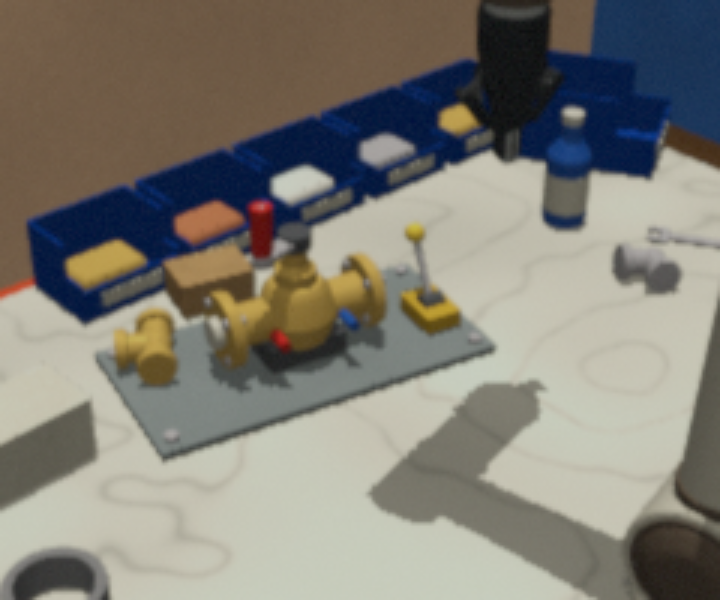

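```bash
python3 -c "
from rig import bot
print(bot.hand_in(), bot.state()['clock'])"
```

```text
the job is handed in; nothing more can be done
the job is handed in; nothing more can be done
```

The valve is set two full turns open from its closed stop, and the yellow lever is swung over to its locked end. I handed the job in with the robot clear at about 18 s; no verdict is reported.

- **Closing:** I wound the crank clockwise by about 0.7 turn until the wrist force jumped to 55 N. The grip slid about 9 mm in the pads at that point, so I regrasped it centred. A second, gentle push met 12 N with no movement, which put the stop at about 100° on the circle.
- **Opening:** I then wound it anticlockwise by 720°. The fingers let go at 101.6°, so it stands about 2° past two turns, against the 29° allowed. The wrist picture after release matched the one at the stop. A later, coarser look from farther away gave about 103°.
- **Lever:** I pushed it over until it pressed back with 13 N at its stop. The side camera shows the ball at about (0.573, -0.120), where (0.577, -0.122) was expected. The top camera gave no ball reading in that last check, and in the wrist picture the fingers hid the lever.
- **Bystanders:** nothing touched them as far as I know, and they look undisturbed in the last pictures. I did not measure their positions again.

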